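# Pack the last cells into a round battery pack and cap it

### The arm

A 7-joint arm with a two-finger parallel gripper is mounted at the origin on a cart in front of the work surface, level with it; the furniture and walls round the work are solid. World frame = base frame: x ahead of the robot, y to its left, z up, the work surface at z = 0. Lengths are in mm, angles in degrees, forces in N, time in s.
With the tool pointing down it reaches from about 400 to 875 mm from the base axis. Payload 6.5 kg.
Tool frame: the origin (TCP) lies on the centre line of the jaws, within the pads' length; the fingertips stand tip_reach ahead of it and the grasp point (between the pads) lies 8 mm behind it (tip_reach is the distance from the TCP to the fingertips, in mm); z points along the fingers, y is the line along which they close (so a half turn about z gives the same grasp; the last joint's range is limited). The gripper opens to 85 mm and grips with 20 to 120 N. Pads are 22 mm wide; open, the fingers measure 114 mm over their backs; the gripper's body (76 mm by 85 mm) begins 54 mm behind the grasp point. The pads swing forward as they close: fully open they stand 13 mm farther back than shut.
Start: joints at [-73.694, 30.733, -0.252, 88.115, 0.149, 61.152, -4.079], TCP at [223.367, 610.408, 242.29] pointing down, gripper open.
Joint ranges: [-154.64, 154.64], [-21.42, 123.67], [-72.66, 72.17], [13.99, 137.28], [-74.86, 254.86], [10.95, 109.41], [-158.01, 158.01]. Speed limits (degrees/s): [136.94, 136.94, 180, 180, 180, 180, 180].

### API

Orientations are given as [roll, pitch, yaw] about the fixed x, y, z axes, in that order (R = Rz(yaw) Ry(pitch) Rx(roll)).
In Python, from workcell import * gives the robot as it stands. The module is installed in compiled form; this text tells all that it offers.
- The arm moves only by the tool step_arm, never from a script. Its arguments are lists of equal length, an entry for each row: "xyz": the shift along the tool's x, y, z in cm, a list of three; "spin": the turn about the tool's z in degrees; "jaw": the finger opening in cm, from 0 to 8.54. A call has 1 to 5 rows; each row shifts and turns the commanded pose from where the row before left it, along the tool's axes as they then stand; what a row does not reach is not made up. A row lasts 1/12 s, in which the tool goes at most 41.7 mm and 7.16 degrees, less where a joint would pass 70% of its speed; a pose out of reach is approached as far as the arm can. A call with a gripper value outside its range is refused whole. The fingers move at their own pace and stop on an object; "force" is the grip in N (left out, the last holds). Time passes only in rows, so rows that do not move let the fingers close. It gives the time, the measured TCP pose, the force, the opening and the grip force at its end, in the units of the state.
- observe(): the state, without advancing time (a new reading comes with each control period).
- get_image(name): name is "scene" or "top" or "wrist"; returns (picture, depth): 400x640x3 uint8, red, green, blue; 400x640 float32, mm along the optical axis (not along the pixel's ray), 0 where there is no reading.
- calibration(name): a dict with "vertical_fov" (degrees; the focal length in pixels is half the picture's height over the tangent of half this angle, whatever the lens; pixels are square), "cx", "cy" (the principal point, pixels), "eye" and "attitude" of the camera in the world; the wrist camera has in their place "mount" (4x4, takes a point from camera to tool coordinates, whose origin is the TCP and whose axes are the flange's). Camera axes: x right, y down, z forward; pixel columns grow to the right and rows downward; lengths in mm; the calibration is good to about 2 mm. The wrist camera is an equidistant fisheye: a pixel r from the principal point sees the ray r / f radians off the axis. A picture is of the moment at which its call begins: read the wrist's pose just before it. calibration takes no time and is no camera call.
- close_job(): hands the job in; it is judged then, once.
The state is a dict: "clock": time; "joint_pos": joint angles; "qvel": joint speeds; "joint_torque": joint torques, N m; "ee_pos": TCP position; "tool_rot": TCP orientation; "force": force on the tool from outside, world axes, zero at the start; "wrist_torque": the same for the moment, N m; "finger_gap": finger opening in mm; "grip_force": force on a finger pad.
Only numpy, scipy, OpenCV 4.12 (cv2) and the standard library are available. Lean on these libraries where they do the work, as an engineer would, in place of code of your own. Each camera call takes 0.05 s, during which the arm holds its last target. There are 200 camera calls.

### The job

Finish the round battery pack: take the two charged blue cells out of the leaning bays of the charger and pack them upright, raised terminal up, beside the five already in the cup, so that all seven stand in a close honeycomb with every one fully down on the cup's floor. Then put the cap on so that its skirt sits flat on the cup's ledge all round. Leave the red cell in the charger and do not disturb the things lying about.

Things in the scene. Friction and masses are not known exactly. Their poses are not given: they have to be found in the camera images.
- cell_1: Blue cell with a thin white band, 32 mm diameter, 70 mm tall: a 15 mm wide steel terminal stands 2.5 mm above the 67.5 mm high shoulder; foot chamfered 2 x 3 mm; about 145 g. Origin at the centre of its underside, z along the axis to the terminal. cell_1 to cell_5 start loose in the cup, cell_1 in the middle, the rest in a ring of radius 33 mm with room for two more side by side.
- cell_2: The same as cell_1 in size, look and axes. At the start in the cup's ring, about 120 degrees from the cup's x axis (counted towards its y).
- cell_3: The same as cell_1 in size, look and axes. In the cup's ring at the start, about 180 degrees from the cup's x axis.
- cell_4: The same as cell_1 in size, look and axes. In the cup's ring at the start, about 240 degrees from the cup's x axis.
- cell_5: The same as cell_1 in size, look and axes. In the cup's ring at the start, about 300 degrees from the cup's x axis. The two empty ring places are thus near 0 and 60 degrees.
- cell_6: The same as cell_1 in size, look and axes. Starts in one of the charger's bays, to be packed.
- cell_7: The same as cell_1 in size, look and axes. Starts in another of the charger's bays, to be packed.
- cell_red: Same size and make of cell with a red sleeve; it sits in the remaining bay of the charger and stays there. Origin at the centre of its underside, z along its axis towards the terminal.
- pack_cup: Dark round cup, fixed on a 148 mm aluminium foot, turned any way. Origin at the centre of the underside, z up. Bore 101 mm, flat floor at z = 16 mm, cap ledge at 56 (122 mm outside), a thin spigot (106 mm outside) above it to the rim at 62. Cells that are home reach 86 (shoulders 83.5): fingers holding a cell by its top meet its neighbours before it is down; it slides or is pushed the rest.
- cup_floor (a point): Centre of the cup's floor, on its axis, axes as pack_cup.
- pack_cap: Dark round cap with an orange bar on top, lying right way up on the bench, about 120 g. 120 mm outside, skirt bore 113, ceiling 33 mm above the skirt's foot, top plate at 37. Bar: 74 mm long (cap's x), 16 wide (y), 20 tall, its top at 57. Origin at the centre of the skirt's foot, z up. Seated, its origin is 56 mm above the cup's; its turn does not matter.
- charger: Fixed charger, 208 mm wide (y), 94 deep (x), 70 high; in its grey sloping top three bays at y = -64, 0, +64 mm. Origin at the middle of its underside, z up, front towards -x. The bays lean 25 degrees from vertical, tops towards the charger's -x; they are 33.5 mm wide and 34 deep, so 36 mm of each cell stands out square to the slope. Bay floors: x = -3, z = 27 mm.
- multimeter: Yellow and grey hand multimeter lying flat, 149 x 75 x 51 mm, loose; a bystander. Origin at the centre of its underside.
- red_marker: Red marker pen lying on the bench behind the cup, 134 mm long, 17 mm thick, loose; a bystander. Origin at the centre of its underside.
- carton: Brown small carton, 121 x 86 x 56 mm, loose, behind the work; a bystander. Origin at the centre of its underside.

How it is judged (in metres and radians):
On the way:
1. all seven blue cells stand upright, terminals up, on the cup's floor, with the cap not yet on (z of cell_1 in the frame of cup_floor between -0.003 and 0.003 m and horizontal distance between each of cell_1, cell_2, cell_3, cell_4, cell_5, cell_6, cell_7 and cup_floor below 0.038 m and angle between each of cell_1, cell_2, cell_3, cell_4, cell_5, cell_6, cell_7's own z axis and vertical below 0.12 rad and z of cell_2 in the frame of cup_floor between -0.003 and 0.003 m and z of cell_3 in the frame of cup_floor between -0.003 and 0.003 m and z of cell_4 in the frame of cup_floor between -0.003 and 0.003 m and z of cell_5 in the frame of cup_floor between -0.003 and 0.003 m and z of cell_6 in the frame of cup_floor between -0.003 and 0.003 m and z of cell_7 in the frame of cup_floor between -0.003 and 0.003 m and horizontal distance between pack_cap and pack_cup above 0.06 m), for 0.2 s.
At the end, for the whole second after the job is handed in: All seven blue cells stand in the cup, terminal up (within 7 degrees), within 3 mm of its floor; the cap sits on the ledge within 2.5 mm of its seated height, within 6 mm of the cup's axis and level within 3 degrees, at rest; the red cell is within 12 mm of where it was in its bay (z of cell_1 in the frame of cup_floor between -0.003 and 0.003 m and horizontal distance between each of cell_1, cell_2, cell_3, cell_4, cell_5, cell_6, cell_7 and cup_floor below 0.038 m and angle between each of cell_1, cell_2, cell_3, cell_4, cell_5, cell_6, cell_7's own z axis and vertical below 0.12 rad and z of cell_2 in the frame of cup_floor between -0.003 and 0.003 m and z of cell_3 in the frame of cup_floor between -0.003 and 0.003 m and z of cell_4 in the frame of cup_floor between -0.003 and 0.003 m and z of cell_5 in the frame of cup_floor between -0.003 and 0.003 m and z of cell_6 in the frame of cup_floor between -0.003 and 0.003 m and z of cell_7 in the frame of cup_floor between -0.003 and 0.003 m and z of pack_cap in the frame of pack_cup between 0.0535 and 0.0585 m and horizontal distance between pack_cap and pack_cup below 0.006 m and angle between pack_cap's own z axis and vertical below 0.05 rad and linear speed of pack_cap below 0.02 m/s and distance of cell_red from where it was at the start of the episode below 0.012 m); the robot touches nothing.
It fails at once if the red cell is pulled out of its bay (distance of cell_red from where it was at the start of the episode above 0.02 m).
It fails at once if the multimeter is pushed aside (distance of multimeter from where it was at the start of the episode above 0.025 m).
It fails at once if the red marker is pushed aside (distance of red_marker from where it was at the start of the episode above 0.025 m).
It fails at once if the carton is pushed aside (distance of carton from where it was at the start of the episode above 0.025 m).
It also fails if it takes over 64 s, if anything falls off the work surface, if the arm or the gripper's body presses on something with over 40 N, if the wrist force passes 120 N, or if a joint passes its speed limit or range.

## Working session

There is one attempt and no reset: what is moved stays moved. The work goes in short steps, Python scripts to look and compute and a tool call to move; the robot and the scene stay as the last step left them, time stands still between calls to the robot, and variables do not carry over. Pictures are saved under pics/ and viewed, at most 10 in all, crops included, and the job is handed in when it is done.

Besides the shell and the picture viewer there is one more tool, called after "Emit:" by a JSON object that holds its "method" and its "body". step_arm: Moves the arm, as the interface text tells. Its arguments: {"type":"object","properties":{"xyz":{"type":"array","items":{"type":"array","items":{"type":"number"}}},"spin":{"type":"array","items":{"type":"number"}},"jaw":{"type":"array","items":{"type":"number"}},"force":{"type":"number"}},"required":["xyz","spin","jaw"]}

```bash
mkdir -p pics; cat > h.py <<'E'
from workcell import *
import numpy as np, cv2
from scipy.spatial.transform import Rotation as R
def grab(n):
    s=observe(); im,d=get_image(n); c=calibration(n)
    return s,im,d,c
E
python3 - <<'E'
from h import *
o=observe();print(o)
for n in("scene","top","wrist"):
    s,im,d,c=grab(n);print(n,c);np.savez(f"pics/{n}0.npz",im=im,d=d)
    cv2.imwrite(f"pics/{n}0.png",im[:,:,::-1])
E
```

```text
{'clock': 0.0, 'joint_pos': array([-73.69298842,  30.77839034,  -0.25505898,  88.17027111,
         0.15015084,  61.15113175,  -4.08270695]), 'qvel': array([ 0.05673407, -0.05903765,  0.00222926,  0.00202903,  0.03030029,
       -0.04039761, -0.00108466]), 'joint_torque': array([ 2.45604446e-05, -5.83414793e+01,  1.04841616e+00, -2.59111834e+01,
        1.23163921e-02,  9.46534972e-03, -8.28774489e-06]), 'ee_pos': array([223.18397148, 609.83697521, 241.40575278]), 'tool_rot': array([-1.79900853e+02,  7.95134753e-03,  1.59902099e+02]), 'force': array([ 0.59470363, -0.28885725,  0.283882  ]), 'wrist_torque': array([0.00286905, 0.02062848, 0.03364004]), 'grip_force': 0.0, 'finger_gap': 85.53477940976899}
scene {'vertical_fov': 56.66074660262733, 'cx': 321.9056424097601, 'cy': 204.52469450043932, 'eye': array([   6.69042757, -556.71843451,  580.50893003]), 'attitude': array([-123.22494677,   -0.69791786,  -50.36518126])}
top {'vertical_fov': 44.422460535624964, 'cx': 313.1244508173676, 'cy': 196.62462553531697, 'eye': array([ 383.06476586,  -28.80727511, 1403.75088964]), 'attitude': array([-1.70607723e+02,  1.13922502e-01, -8.92827962e+01])}
wrist {'vertical_fov': 65.70646984690485, 'cx': 314.98679754041353, 'cy': 200.21317005034257, 'mount': array([[ 3.06330469e-04, -9.65430990e-01, -2.60658607e-01,
         6.62267494e+01],
       [ 9.99999910e-01,  3.72664158e-04, -2.05061656e-04,
        -1.22533261e+00],
       [ 2.95110998e-04, -2.60658521e-01,  9.65431017e-01,
        -1.31743482e+02],
       [ 0.00000000e+00,  0.00000000e+00,  0.00000000e+00,
         1.00000000e+00]])}
```

View pics/top0.png

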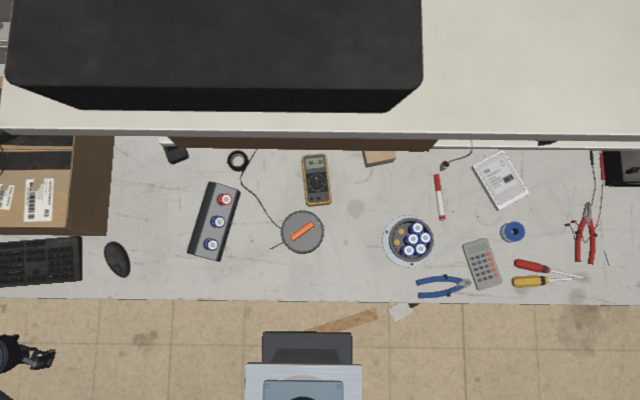

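View pics/scene0.png

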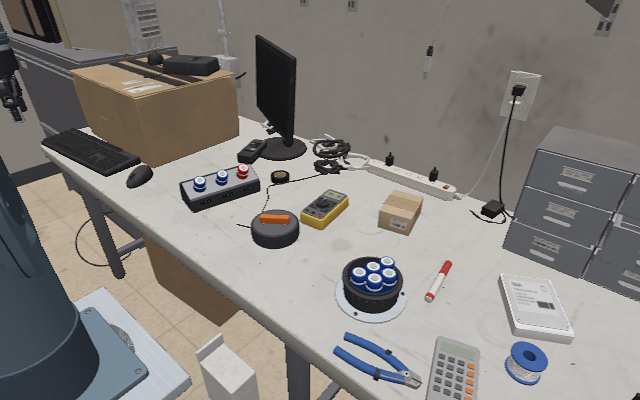

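The top view shows the charger at (213,221) with red at (226,199) and the blues at (219,222) and (210,244). The cap is at (302,232) and the cup at (408,241), with its empty places on the left at (397,238). The scene view shows the charger's front facing -y, so the cells lean that way.

```bash
cat >> h.py <<'E'
def Rm(a): return R.from_euler('xyz',a,degrees=True).as_matrix()
def cloud(im,d,c,s,wrist=False):
    "world points for each pixel from depth"
    f=200/np.tan(np.radians(c['vertical_fov']/2))
    v,u=np.mgrid[0:400,0:640].astype(float); x=u-c['cx'];y=v-c['cy']
    if wrist:
        r=np.hypot(x,y)+1e-9; t=np.tan(r/f)/r; P=np.dstack([x*t*d,y*t*d,d])
        M=c['mount']; P=P@M[:3,:3].T+M[:3,3]
        return P@Rm(s['tool_rot']).T+s['ee_pos']
    P=np.dstack([x/f*d,y/f*d,d])
    return P@Rm(c['attitude']).T+c['eye']
def masks(im):
    h=cv2.cvtColor(im,cv2.COLOR_RGB2HSV)
    return dict(blue=cv2.inRange(h,(105,120,50),(125,255,255)),orange=cv2.inRange(h,(5,170,150),(16,255,255)),
      red=cv2.inRange(h,(0,150,100),(4,255,255))|cv2.inRange(h,(174,150,100),(180,255,255)),yellow=cv2.inRange(h,(17,130,120),(30,255,255)))
E
python3 - <<'E'
from h import *
for n in("scene","top"):
    z=np.load(f"pics/{n}0.npz");im,d=z['im'],z['d'];c=calibration(n);P=cloud(im,d,c,None);print(n)
    for k,m in masks(im).items():
        q,l,st,ce=cv2.connectedComponentsWithStats(m)
        for i in range(1,q):
            if st[i,4]>25:
                p=P[(l==i)&(d>0)]
                if len(p) and -500<p[:,1].mean()<500: print(k,st[i,4],ce[i].round(),np.median(p,0).round(),p[:,2].max().round(),cv2.minAreaRect(p[:,:2].astype(np.float32)))
P=cloud(np.load('pics/top0.npz')['im'],np.load('pics/top0.npz')['d'],calibration('top'),None)
d=np.load('pics/top0.npz')['d']
for nm,b,lo,hi in(("charger",(180,178,245,268),15,75),("cap",(275,205,330,260),25,45),("cup",(380,212,438,270),45,70),("meter",(295,148,335,210),20,60),("carton",(360,140,400,170),30,70)):
    p=P[b[1]:b[3],b[0]:b[2]].reshape(-1,3);p=p[(p[:,2]>lo)&(p[:,2]<hi)].astype(np.float32)
    print(nm,len(p),cv2.minAreaRect(p[:,:2]),cv2.minEnclosingCircle(p[:,:2]),p.mean(0))
E
```

```text
scene
blue 43 [221. 177.] [523. 223.  80.] 92.0 ((525.4912719726562, 227.97740173339844), (18.056859970092773, 31.092395782470703), 33.828739166259766)
blue 44 [199. 184.] [461. 239.  79.] 90.0 ((480.70123291015625, 250.18807983398438), (53.03068542480469, 26.283397674560547), 18.06817626953125)
blue 31 [221. 183.] [524. 232.  58.] 66.0 ((526.8422241210938, 232.6788330078125), (12.966323852539062, 27.31414031982422), 56.89712142944336)
blue 31 [199. 190.] [463. 248.  57.] 68.0 ((465.51995849609375, 249.83885192871094), (11.502490043640137, 26.61171531677246), 53.51535415649414)
blue 483 [375. 276.] [ 478. -307.   80.] 85.0 ((494.16912841796875, -295.8460693359375), (98.63542938232422, 90.96465301513672), 30.665903091430664)
blue 174 [373. 288.] [ 458. -320.   57.] 64.0 ((475.0323486328125, -317.758544921875), (39.28737258911133, 97.08043670654297), 55.4202995300293)
blue 545 [375. 350.] [ 380. -375.   13.] 17.0 ((381.75299072265625, -376.206787109375), (19.934709548950195, 123.30322265625), 4.92827033996582)
blue 502 [362. 364.] [ 342. -372.   13.] 17.0 ((346.3748779296875, -381.1046
[... 1244 characters left out ...]
21495056152)
orange 30 [301. 229.] [515.   8.  57.] 63.0 ((513.9677124023438, 9.95916748046875), (3.961900234222412, 67.4615707397461), 36.4171142578125)
red 56 [437. 182.] [ 660. -380.   16.] 23.0 ((659.7921142578125, -379.6596984863281), (42.19005584716797, 9.905987739562988), 4.098093509674072)
yellow 46 [318. 202.] [593. -40.  31.] 38.0 ((596.0550537109375, -39.049720764160156), (11.832263946533203, 66.47061157226562), 7.914585113525391)Traceback (most recent call last):
  File "<stdin>", line 14, in <module>
cv2.error: OpenCV(4.12.0) /io/opencv/modules/imgproc/src/convhull.cpp:143: error: (-215:Assertion failed) total >= 0 && (depth == CV_32F || depth == CV_32S) in function 'convexHull'
```

Emit:
{"method": "step_arm", "body": {"xyz": [[-3.2,-2.2,0],[-3.2,-2.2,0],[-3.2,-2.2,0],[-3.2,-2.2,0],[-3.2,-2.2,0]], "spin": [0,0,0,0,0], "jaw": [8.5,8.5,8.5,8.5,8.5]}}

```text
clock: 0.57
ee_pos: [336.5, 450.3, 242.1]
tool_rot: [-180.0, 0.0, 159.9]
force: [0.3, 0.5, 0.1]
finger_gap: 84.8
grip_force: 0.0
```

Emit:
{"method": "step_arm", "body": {"xyz": [[-3.2,-2.2,0],[-3.2,-2.2,0],[-3.2,-2.2,0],[-3.2,-2.2,0],[-3.2,-2.2,0]], "spin": [0,0,0,0,0], "jaw": [8.5,8.5,8.5,8.5,8.5]}}

```text
clock: 0.98
ee_pos: [449.0, 292.1, 242.3]
tool_rot: [-180.0, -0.0, 159.9]
force: [0.3, 1.0, 0.5]
finger_gap: 85.0
grip_force: 0.0
```

Emit:
{"method": "step_arm", "body": {"xyz": [[-3.2,-2.2,0],[-3.2,-2.2,0],[0,0,0],[0,0,0],[0,0,0]], "spin": [0,0,7,7,7], "jaw": [4.8,4.8,4.8,4.8,4.8]}}

```text
clock: 1.4
ee_pos: [493.6, 229.4, 242.1]
tool_rot: [-180.0, -0.0, 138.4]
force: [-0.2, 0.7, -0.5]
finger_gap: 47.9
grip_force: 0.0
```

Emit:
{"method": "step_arm", "body": {"xyz": [[0,0,0],[0,0,0],[0,0,0],[0,0,0],[0,0,0]], "spin": [7,7,7,7,7], "jaw": [4.8,4.8,4.8,4.8,4.8]}}

```text
clock: 1.82
ee_pos: [493.1, 230.5, 242.1]
tool_rot: [-180.0, 0.0, 103.6]
force: [-0.2, 0.2, -1.0]
finger_gap: 48.0
grip_force: 0.0
```

Emit:
{"method": "step_arm", "body": {"xyz": [[0,0,0],[0,0,0],[0,0,0],[0,0,0],[0,0,0]], "spin": [7,7,7,7,2], "jaw": [4.8,4.8,4.8,4.8,4.8]}}

```text
clock: 2.23
ee_pos: [493.0, 230.6, 242.1]
tool_rot: [-180.0, 0.0, 73.6]
force: [-0.9, 0.2, 0.7]
finger_gap: 47.9
grip_force: 0.0
```

```bash
python3 - <<'E'
from h import *
s,im,d,c=grab("wrist");print(s['clock'],s['ee_pos'],s['tool_rot'],s['finger_gap'],s['joint_pos'].round())
np.savez("pics/w1.npz",im=im,d=d,**{k:s[k] for k in('ee_pos','tool_rot')})
cv2.imwrite("pics/w1.png",im[:,:,::-1])
E
```

```text
2.2333 [493.0117079  230.56354588 242.07266861] [-1.79983614e+02  2.46836121e-02  7.35514991e+01] 47.94948461819226 [-50.  22.  25. 106. -11.  55. -36.]
```

View pics/w1.png

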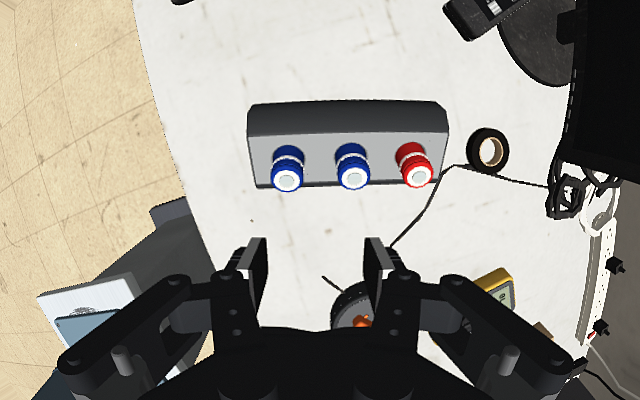

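The charger is level in the image, with blue terminals at (287,180) and (352,179) and the red one at (417,175). The cells lean towards the gripper, which is the charger's front. The fingertips are at about (262,240) and (370,240).

```bash
python3 - <<'E'
from h import *
z=np.load("pics/w1.npz");im,d=z['im'],z['d'];c=calibration('wrist');s=dict(ee_pos=z['ee_pos'],tool_rot=z['tool_rot'])
P=cloud(im,d,c,s,True)
hsv=cv2.cvtColor(im,cv2.COLOR_RGB2HSV)
T=[]
for u,v in((287,180),(352,179),(417,175)):
    print(P[v,u].round(1), im[v,u], P[v-3:v+4,u,2].round(1))
    # white ring: bright low-sat near
    m=np.zeros((400,640),np.uint8);cv2.circle(m,(u,v),22,255,-1)
    w=cv2.inRange(hsv,(0,0,150),(180,60,255))&m
    q,l,st,ce=cv2.connectedComponentsWithStats(w)
    i=l[v+11,u] or 1+np.argmax(st[1:,4])
    cn=cv2.findContours((l==i).astype(np.uint8),cv2.RETR_EXTERNAL,cv2.CHAIN_APPROX_NONE)[0][0]
    e=cv2.fitEllipse(cn);print(st[i],e)
    uu,vv=np.round(e[0]).astype(int);print('ctr',P[vv-2:vv+3,uu-2:uu+3].reshape(-1,3).mean(0).round(1));T.append(P[vv-2:vv+3,uu-2:uu+3].reshape(-1,3).mean(0))
T=np.array(T);k=T[2]-T[0];print('row',np.degrees(np.arctan2(k[1],k[0])),np.linalg.norm(k))
# charger extent
p=P[95:192,240:455].reshape(-1,3);p=p[(p[:,2]>20)&(p[:,2]<72)]
print(cv2.minAreaRect(p[:,:2].astype(np.float32)),p[:,2].max())
# fingers, in tool frame
G=(P-s['ee_pos'])@Rm(s['tool_rot'])
for b in((235,225,275,300),(360,225,400,300)):
    g=G[b[1]:b[3],b[0]:b[2]].reshape(-1,3);g=g[g[:,2]<60];print('finger',g.min(0),g.max(0),np.percentile(g[:,2],[95,98,99]))
E
```

```text
[469.6 245.4  90.6] [215 225 223] [93.8 93.8 92.1 90.6 90.5 89.8 90.1]
[274 170  26  21 418] ((286.3824462890625, 180.04437255859375), (19.67404556274414, 25.022363662719727), 95.112548828125)
ctr [468.9 245.8  91.5]
[528.2 229.3  91.2] [217 226 224] [91.  93.  91.5 91.2 90.2 88.8 88.6]
[332 185  42  17 425] ((352.25830078125, 191.8040771484375), (16.373720169067383, 41.488704681396484), 88.12289428710938)
ctr [5.296e+02 1.930e+02 5.000e-01]
[590.2 215.9  91.9] [217 227 225] [92.8 92.4 90.8 91.9 91.6 90.1 91.3]
[407 166  24  21 357] ((418.55126953125, 175.82733154296875), (17.929885864257812, 23.56041145324707), 67.10133361816406)
ctr [592.1 214.3  91.5]
row -14.35143996147385 127.1839164325645
((538.0596923828125, 258.1230773925781), (94.79973602294922, 209.377685546875), 75.76958465576172) 71.9998007275268
finger [ -12.54603482  -37.82469699 -131.74423787] [64.47425359 -0.64674982  8.91759022] [2.75831478 5.54450283 6.53229066]
finger [ -12.39098447   -0.64674982 -131.74423787] [64.47425359 37.247999    8.39166234] [2.47193538 4.98556217 6.304196  ]
```

Emit:
{"method": "step_arm", "body": {"xyz": [[0,0,0],[1.35,-2.7,0],[0,0,4],[0,0,4],[0,0,4]], "spin": [-2.1,0,0,0,0], "jaw": [4.8,4.8,4.8,4.8,4.8]}}

```text
clock: 2.7
ee_pos: [470.3, 251.2, 121.5]
tool_rot: [179.9, -0.1, 76.2]
force: [1.1, 1.0, -0.4]
finger_gap: 47.7
grip_force: 0.0
```

```bash
python3 - <<'E'
from h import *
s,im,d,c=grab("wrist");P=cloud(im,d,c,s,True);print(s['ee_pos'],s['tool_rot'])
np.savez("pics/w2.npz",im=im,d=d,**{k:s[k] for k in('ee_pos','tool_rot')})
cv2.imwrite("pics/w2.png",im[:,:,::-1])
m=masks(im);G=(P-s['ee_pos'])@Rm(s['tool_rot'])
for k in('blue','red'):
    q,l,st,ce=cv2.connectedComponentsWithStats(m[k])
    for i in range(1,q):
        if st[i,4]>60: print(k,st[i],G[l==i].mean(0).round(1))
E
```

```text
[470.31011267 251.15033279 121.52539636] [ 1.79929708e+02 -1.16157055e-01  7.61648708e+01]
blue [291 183  50  31 896] [18.1 -0.2 52. ]
blue [387 184  48  37 857] [16.6 58.3 52.2]
blue [ 289  208   54   52 1312] [ 4.7 -0.4 32.4]
blue [ 393  208   53   50 1216] [ 3.9 59.3 32.9]
red [474 187  39  31 639] [ 15.6 120.6  52.7]
red [483 209  43  45 865] [  3.  120.8  33.6]
```

View pics/w2.png

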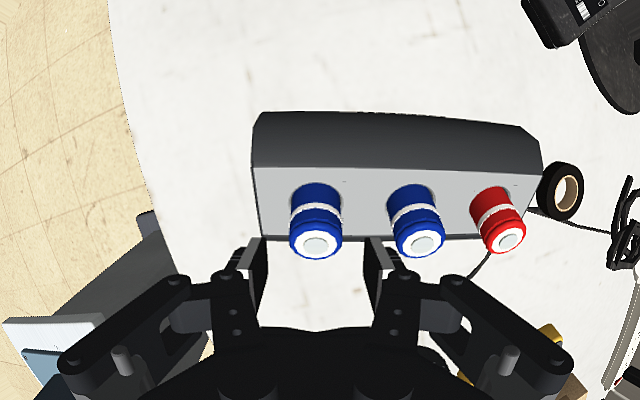

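View w2 shows the first cell centred between the fingers at (316,243), clear of the second one at (418,240). I'll descend and grip it.

Emit:
{"method": "step_arm", "body": {"xyz": [[0,0,2.5],[0,0,1.5],[0,0,0.95],[0,0,0],[0,0,0]], "spin": [0,0,0,0,0], "jaw": [4.8,4.8,4.8,4.8,2.5], "force": 40}}

```text
clock: 3.17
ee_pos: [470.7, 250.2, 73.5]
tool_rot: [180.0, -0.0, 76.0]
force: [0.1, 0.8, 0.2]
finger_gap: 37.4
grip_force: 0.0
```

Emit:
{"method": "step_arm", "body": {"xyz": [[0,0,0],[0,0,0],[0,0,0]], "spin": [0,0,0], "jaw": [2.5,2.5,2.5]}}

```text
clock: 3.42
ee_pos: [471.0, 250.4, 74.1]
tool_rot: [179.9, -0.1, 76.0]
force: [-1.1, -2.0, 6.3]
finger_gap: 30.5
grip_force: 39.8
```

Emit:
{"method": "step_arm", "body": {"xyz": [[-0.34,0,-0.73],[-0.34,0,-0.73],[-0.34,0,-0.73],[-0.34,0,-0.73],[-0.34,0,-0.73]], "spin": [0,0,0,0,0], "jaw": [2.5,2.5,2.5,2.5,2.5]}}

```text
clock: 3.83
ee_pos: [466.0, 233.0, 110.2]
tool_rot: [-180.0, 0.0, 76.0]
force: [-0.0, -0.1, -1.8]
finger_gap: 30.6
grip_force: 39.8
```

```bash
python3 - <<'E'
from h import *
s,im,d,c=grab("wrist");P=cloud(im,d,c,s,True);print(s['ee_pos'],s['tool_rot'],s['finger_gap'],s['grip_force'])
cv2.imwrite("pics/w3.png",im[80:300,200:460,::-1])
m=masks(im);G=(P-s['ee_pos'])@Rm(s['tool_rot'])
for k in('blue','red'):
    q,l,st,ce=cv2.connectedComponentsWithStats(m[k])
    for i in range(1,q):
        if st[i,4]>60: print(k,st[i],G[l==i].mean(0).round(1))
E
```

```text
[466.00875493 233.01061059 110.22010246] [-1.79995186e+02  9.26035038e-03  7.59856060e+01] 30.583650514214092 39.82647153432481
blue [392 157  53  40 929] [35.1 57.7 41.9]
blue [ 283  169   65   74 3391] [23.7 -0.9 14.9]
blue [ 400  181   57   56 1414] [22.  58.7 21.7]
blue [ 280  238   71   64 2429] [  6.3  -0.6 -14.7]
red [484 162  41  32 669] [ 34.6 119.7  41.3]
red [ 496  184   45   50 1001] [ 21.1 120.5  22.5]
```

View pics/w3.png

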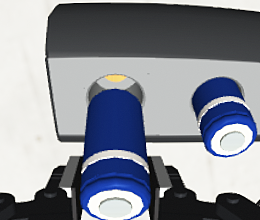

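The cell is out of its bay, whose contact shows at (118,78) in the crop, and it is still tilted in the grip. I'll take it in front of the charger and push its foot against the front face to right it.

Emit:
{"method": "step_arm", "body": {"xyz": [[-2.3,0,0],[-2.2,0,0],[0,0,2.5],[0,0,2.4],[0,0,0]], "spin": [0,0,0,0,0], "jaw": [2.5,2.5,2.5,2.5,2.5], "force": 25}}

```text
clock: 4.3
ee_pos: [452.7, 188.5, 57.6]
tool_rot: [-179.7, 0.2, 76.0]
force: [-1.3, -0.3, -1.9]
finger_gap: 30.8
grip_force: 39.7
```

Emit:
{"method": "step_arm", "body": {"xyz": [[0.4,0,0],[0.4,0,0],[0.4,0,0],[0.4,0,0],[0,0,0]], "spin": [0,0,0,0,0], "jaw": [2.5,2.5,2.5,2.5,2.5]}}

```text
clock: 4.72
ee_pos: [459.2, 204.5, 61.4]
tool_rot: [-180.0, 0.1, 76.0]
force: [-0.7, -4.4, -3.8]
finger_gap: 30.4
grip_force: 40.0
```

```bash
cat >> h.py <<'E'
def held(s,im,d,c):
    P=cloud(im,d,c,s,True);G=(P-s['ee_pos'])@Rm(s['tool_rot'])
    q,l,st,ce=cv2.connectedComponentsWithStats(masks(im)['blue'])
    for i in range(1,q):
        g=np.median(G[l==i],0)
        if st[i,4]>60 and abs(g[1])<45 and g[2]<75: print('blue',st[i],g.round(1))
    print(s['clock'],s['ee_pos'].round(1),s['tool_rot'].round(1),s['force'].round(1),s['finger_gap'].round(1))
E
python3 - <<'E'
from h import *
g=grab("wrist");held(*g)
cv2.imwrite("pics/w4.png",g[1][80:300,200:460,::-1])
E
```

```text
blue [ 284  200   63   49 2053] [15.  -0.6 14.7]
blue [ 280  241   71   69 2224] [  6.2  -0.6 -14.5]Traceback (most recent call last):
  File "<stdin>", line 2, in <module>
  File "h.py", line 28, in held
    print(s['clock'],s['ee_pos'].round(1),s['tool_rot'].round(1),s['force'].round(1),s['finger_gap'].round(1))
                                                                                     ^^^^^^^^^^^^^^^^^^^^^
AttributeError: 'float' object has no attribute 'round'
```

Emit:
{"method": "step_arm", "body": {"xyz": [[0.4,0,0],[0.4,0,0],[0.3,0,0],[0,0,0]], "spin": [0,0,0,0], "jaw": [2.5,2.5,2.5,2.5]}}

```text
clock: 5.1
ee_pos: [462.1, 215.0, 61.5]
tool_rot: [180.0, 0.1, 76.0]
force: [-0.7, -5.1, -2.2]
finger_gap: 30.6
grip_force: 41.2
```

```bash
sed -i "s/s\['finger_gap'\].round(1)/s['finger_gap']/" h.py
python3 - <<'E'
from h import *
g=grab("wrist");held(*g)
cv2.imwrite("pics/w4.png",g[1][80:300,200:460,::-1])
E
```

```text
blue [ 285  220   61   35 1193] [ 9.2 -0.6 14.1]
blue [ 279  245   73   72 2032] [  4.6  -0.6 -16.1]
5.1 [462.1 215.   61.5] [1.8e+02 1.0e-01 7.6e+01] [-0.7 -5.1 -2.2] 30.611872644104047
```

Emit:
{"method": "step_arm", "body": {"xyz": [[0.25,0,0],[0,0,0]], "spin": [0,0], "jaw": [2.5,2.5]}}

```text
clock: 5.32
ee_pos: [462.6, 217.3, 61.5]
tool_rot: [180.0, 0.1, 76.0]
force: [-1.1, -6.3, -1.1]
finger_gap: 30.6
grip_force: 41.5
```

Emit:
{"method": "step_arm", "body": {"xyz": [[0.2,0,0],[0,0,0]], "spin": [0,0], "jaw": [2.5,2.5]}}

```text
clock: 5.48
ee_pos: [463.1, 218.8, 61.5]
tool_rot: [180.0, 0.1, 76.0]
force: [-1.7, -6.3, -1.0]
finger_gap: 30.9
grip_force: 41.8
```

```bash
python3 - <<'E'
from h import *
g=grab("wrist");held(*g)
cv2.imwrite("pics/w4.png",g[1][80:300,200:460,::-1])
E
```

```text
blue [285 227  61  30 894] [ 7.1 -1.1 13.4]
blue [ 279  246   73   73 1960] [  3.9  -0.6 -16.5]
5.4833 [463.1 218.8  61.5] [1.8e+02 1.0e-01 7.6e+01] [-1.7 -6.3 -1. ] 30.942985894139433
```

Emit:
{"method": "step_arm", "body": {"xyz": [[0.2,0,0],[0,0,0]], "spin": [0,0], "jaw": [2.5,2.5]}}

```text
clock: 5.7
ee_pos: [463.2, 219.9, 61.4]
tool_rot: [-180.0, 0.2, 75.9]
force: [-2.0, -9.5, 2.2]
finger_gap: 30.7
grip_force: 42.1
```

Emit:
{"method": "step_arm", "body": {"xyz": [[0.15,0,0],[0,0,0]], "spin": [0,0], "jaw": [2.5,2.5]}}

```text
clock: 5.87
ee_pos: [463.4, 220.3, 61.4]
tool_rot: [-180.0, 0.3, 75.9]
force: [-3.0, -11.7, 2.1]
finger_gap: 30.9
grip_force: 42.3
```

```bash
python3 - <<'E'
from h import *
g=grab("wrist");held(*g)
cv2.imwrite("pics/w4.png",g[1][80:300,200:460,::-1])
E
```

```text
blue [285 230  59  26 783] [ 6.1 -0.7 13.1]
blue [ 279  247   73   73 1929] [  3.4  -0.6 -16.7]
5.8667 [463.4 220.3  61.4] [-180.     0.3   75.9] [ -3.  -11.7   2.1] 30.931100081822382
```

View pics/w4.png

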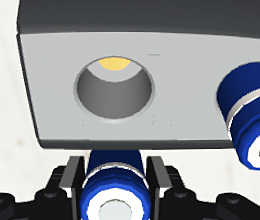

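The cell is now flush to the charger's front and upright. I'll back off, stand it on the bench, and regrip it a little higher.

Emit:
{"method": "step_arm", "body": {"xyz": [[-0.8,0,0],[-0.6,0,0],[0,0,0.4],[0,0,0.4],[0,0,0]], "spin": [0,0,0,0,0], "jaw": [2.5,2.5,2.5,2.5,2.5]}}

```text
clock: 6.33
ee_pos: [460.3, 211.2, 51.9]
tool_rot: [-180.0, -0.0, 76.0]
force: [0.7, 0.8, -1.6]
finger_gap: 30.8
grip_force: 41.8
```

Emit:
{"method": "step_arm", "body": {"xyz": [[0,0,0],[0,0,0],[0,0,-0.25],[0,0,0],[0,0,0]], "spin": [0,0,0,0,0], "jaw": [4.0,4.0,4.0,4.0,4.0]}}

```text
clock: 6.75
ee_pos: [460.7, 210.6, 55.1]
tool_rot: [180.0, -0.0, 76.0]
force: [0.6, 0.3, -0.3]
finger_gap: 39.9
grip_force: 0.0
```

```bash
python3 - <<'E'
from h import *
g=grab("wrist");held(*g)
P=cloud(g[1],g[2],g[3],g[0],True)
hsv=cv2.cvtColor(g[1],cv2.COLOR_RGB2HSV)
w=cv2.inRange(hsv,(0,0,150),(180,60,255));q=(P[:,:,2]>60)&(w>0);p=P[q];p=p[np.hypot(*(p[:,:2]-g[0]['ee_pos'][:2]).T)<25]
print(len(p),p.mean(0),np.percentile(p[:,2],[5,50,95]))
E
```

```text
blue [ 286  216   56   33 1067] [ 7.8 -1.1 23.4]
blue [ 280  241   69   71 1746] [  4.4  -1.  -11.9]
6.75 [460.7 210.6  55.1] [180.  -0.  76.] [ 0.6  0.3 -0.3] 39.85780331462968
2165 [458.3803555  205.75612233  70.01938857] [67.06812006 68.50094406 82.64725537]
```

```bash
cat >> h.py <<'E'
def ring(g,u0=316,v0=283,zt=68,r=60):
    "outer white shoulder ring near pixel -> centre on plane zt, in world and tool axes"
    s,im,d,c=g
    m=np.zeros((400,640),np.uint8);cv2.circle(m,(u0,v0),r,255,-1)
    w=cv2.inRange(cv2.cvtColor(im,cv2.COLOR_RGB2HSV),(0,0,150),(180,60,255))&m
    q,l,st,ce=cv2.connectedComponentsWithStats(w)
    i=1+np.argmin(np.hypot(*(ce[1:]-[u0,v0]).T)+1e3*(st[1:,4]<200))
    cn=max(cv2.findContours((l==i).astype(np.uint8),cv2.RETR_EXTERNAL,cv2.CHAIN_APPROX_NONE)[0],key=len)
    W=np.array([ray(s,c,p[0][0],p[0][1],zt) for p in cn]); ctr,rad=cv2.minEnclosingCircle(W[:,:2].astype(np.float32))
    k=np.r_[ctr,zt]; print('ring',st[i],'world',np.round(ctr,1),'rad',round(rad,1),'tool',((k-s['ee_pos'])@Rm(s['tool_rot'])).round(1))
    return np.array(ctr)
def ray(s,c,u,v,zt):
    f=200/np.tan(np.radians(c['vertical_fov']/2));x=u-c['cx'];y=v-c['cy'];r=np.hypot(x,y)+1e-9
    k=np.array([x/r*np.sin(r/f),y/r*np.sin(r/f),np.cos(r/f)]);M=c['mount'];Rt=Rm(s['tool_rot'])
    o=Rt@M[:3,3]+s['ee_pos'];k=Rt@M[:3,:3]@k
    return o+k*(zt-o[2])/k[2]
E
python3 - <<'E'
from h import *
g=grab("wrist")
ring(g)
E
```

```text
ring [ 286  261   56   48 1991] world [457.8 204.6] rad 12.3 tool [ -6.4  -1.3 -13. ]
```

Emit:
{"method": "step_arm", "body": {"xyz": [[-0.62,-0.1,0],[0,0,0],[0,0,0],[0,0,0],[0,0,0]], "spin": [0,0,0,0,0], "jaw": [4.0,4.0,2.5,2.5,2.5], "force": 40}}

```text
clock: 7.27
ee_pos: [457.8, 204.2, 54.9]
tool_rot: [-180.0, 0.0, 76.0]
force: [-1.2, -2.0, 5.3]
finger_gap: 30.8
grip_force: 39.3
```

Emit:
{"method": "step_arm", "body": {"xyz": [[0,0,-2.5],[0,0,-4],[0,0,-4],[0,0,-2],[0,0,0]], "spin": [0,0,0,0,0], "jaw": [2.5,2.5,2.5,2.5,2.5]}}

```text
clock: 7.68
ee_pos: [460.7, 206.0, 184.0]
tool_rot: [179.7, -0.4, 76.0]
force: [0.7, -0.4, -1.5]
finger_gap: 30.2
grip_force: 40.6
```

```bash
python3 - <<'E'
from h import *
g=grab("wrist");held(*g);ring(g,zt=g[0]['ee_pos'][2]+12)
E
```

```text
blue [ 287  199   57   36 1021] [15.5 -0.  24.7]
blue [ 280  226   71   73 1838] [ 11.3  -0.6 -12.1]
7.6833 [460.7 206.  184. ] [179.7  -0.4  76. ] [ 0.7 -0.4 -1.5] 30.154973269760113
ring [ 286  245   58   50 2136] world [460.  206.7] rad 12.5 tool [  0.5  -0.7 -12. ]
```

Emit:
{"method": "step_arm", "body": {"xyz": [[-3.8,0.95,0],[-3.8,0.95,0],[-3.8,0.95,0],[-3.8,0.95,0],[-3.8,0.95,0]], "spin": [0,0,0,0,0], "jaw": [2.5,2.5,2.5,2.5,2.5]}}

```text
clock: 8.15
ee_pos: [456.5, 7.2, 178.2]
tool_rot: [-179.9, 0.1, 76.0]
force: [1.0, 0.3, -1.8]
finger_gap: 30.8
grip_force: 40.6
```

Emit:
{"method": "step_arm", "body": {"xyz": [[-3.8,0.95,0],[-3.8,0.95,0],[-3.8,0.95,0],[-3.8,0.95,0],[-3.8,0.95,0]], "spin": [0,0,0,0,0], "jaw": [2.5,2.5,2.5,2.5,2.5]}}

```text
clock: 8.57
ee_pos: [456.8, -188.3, 178.1]
tool_rot: [-179.8, -0.0, 76.0]
force: [1.4, -0.1, -1.3]
finger_gap: 30.7
grip_force: 40.6
```

Emit:
{"method": "step_arm", "body": {"xyz": [[-3.8,0.95,0],[-3.8,0.95,0],[-3.8,0.95,0],[-3.8,0.95,0],[-3.6,0.95,0]], "spin": [0,0,0,0,0], "jaw": [2.5,2.5,2.5,2.5,2.5]}}

```text
clock: 8.98
ee_pos: [457.5, -382.3, 177.5]
tool_rot: [-179.8, -0.1, 76.0]
force: [1.7, 1.2, -2.0]
finger_gap: 30.4
grip_force: 40.6
```

Emit:
{"method": "step_arm", "body": {"xyz": [[0,0,0],[0,0,0]], "spin": [0,0], "jaw": [2.5,2.5]}}

```text
clock: 9.15
ee_pos: [456.8, -382.9, 177.7]
tool_rot: [-179.8, 0.0, 75.8]
force: [0.1, 1.7, -1.3]
finger_gap: 30.9
grip_force: 40.6
```

```bash
python3 - <<'E'
from h import *
s,im,d,c=g=grab("wrist");print(s['clock'],s['ee_pos'],s['tool_rot'],s['joint_pos'].round())
np.savez("pics/w5.npz",im=im,d=d,**{k:s[k] for k in('ee_pos','tool_rot')})
cv2.imwrite("pics/w5.png",im[:,:,::-1])
E
```

```text
9.15 [ 456.83930155 -382.90079069  177.65667322] [-1.79828245e+02  3.14451811e-02  7.57560029e+01] [ 14.  33.  29. 101. -20.  52.  38.]
```

View pics/w5.png

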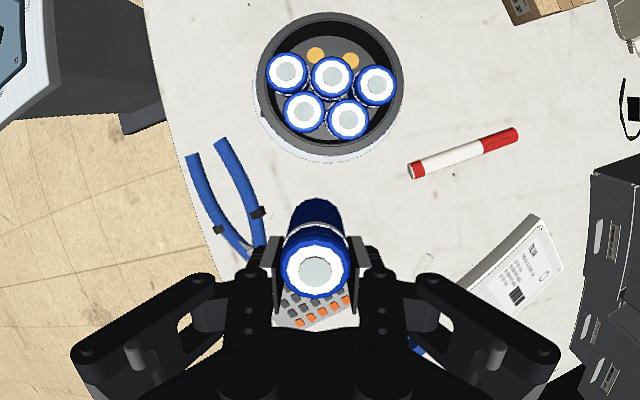

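The cup cells are at (287,72), (332,77, the middle one), (376,85), (304,111) and (348,119). The two free places show gold contacts at (316,55) and (351,61).

```bash
python3 - <<'E'
from h import *
z=np.load("pics/w5.npz");im,d=z['im'],z['d'];c=calibration('wrist');s=dict(ee_pos=z['ee_pos'],tool_rot=z['tool_rot'])
g=(s,im,d,c);C=[]
for u,v in((332,77),(287,72),(376,85),(304,111),(348,119)): C.append(ring(g,u,v,83.5,24))
C=np.array(C);r=C[1:]-C[0];print(np.hypot(*r.T),np.degrees(np.arctan2(r[:,1],r[:,0])))
for i,p in enumerate(C):
    print([round(float(np.hypot(*(p-q))),1) for q in C])
# cup rim outer circle: boundary of dark vs ledge - use gold contacts
h=cv2.cvtColor(im,cv2.COLOR_RGB2HSV);m=cv2.inRange(h,(15,90,120),(28,255,255));m[:, :250]=0;m[100:]=0;m[:,400:]=0
q,l,st,ce=cv2.connectedComponentsWithStats(m)
for i in range(1,q):
    if st[i,4]>30: print('gold',st[i],ray(s,c,*ce[i],16).round(1))
P=cloud(im,d,c,s,True)
p=P[0:175,245:415].reshape(-1,3);k=(p[:,2]>59)&(p[:,2]<65);print('rim',cv2.minEnclosingCircle(p[k][:,:2].astype(np.float32)),k.sum())
k=(p[:,2]>53)&(p[:,2]<59);print('ledge',cv2.minEnclosingCircle(p[k][:,:2].astype(np.float32)),k.sum())
E
```

```text
ring [315  61  34  32 864] world [ 491.2 -292.9] rad 12.3 tool [95.7 11.4 94.1]
ring [269  56  34  32 850] world [ 460.2 -281.1] rad 12.3 tool [ 99.6 -21.6  94.2]
ring [360  68  33  33 827] world [ 521.6 -305.6] rad 12.3 tool [90.9 44.1 94. ]
ring [287  95  34  34 883] world [ 465.2 -313.1] rad 12.3 tool [69.8 -8.8 94.1]
ring [332 103  33  33 874] world [ 495.  -326.1] rad 12.3 tool [64.5 23.3 94.1]
[33.20414566 33.01731789 32.85278494 33.44541007] [ 159.11008259  -22.68868174 -142.13347006  -83.39811212]
[0.0, 33.2, 33.0, 32.9, 33.4]
[33.2, 0.0, 66.2, 32.4, 57.0]
[33.0, 66.2, 0.0, 56.9, 33.6]
[32.9, 32.4, 56.9, 0.0, 32.5]
[33.4, 57.0, 33.6, 32.5, 0.0]
gold [307  47  17  17 213] [ 486.6 -260.4   16. ]
gold [342  52  17  17 187] [ 518.6 -272.7   16. ]
rim ((491.3343505859375, -293.364501953125), 53.441280364990234) 1303
ledge ((491.2767639160156, -293.6195983886719), 61.45567321777344) 3832
```

Emit:
{"method": "step_arm", "body": {"xyz": [[0,0,0],[0,0,0],[4,-0.55,0],[4,-0.55,0],[3.9,-0.55,0]], "spin": [4.1,4,0,0,0], "jaw": [2.5,2.5,2.5,2.5,2.5]}}

```text
clock: 9.62
ee_pos: [488.1, -260.7, 178.5]
tool_rot: [-179.9, -0.1, 68.0]
force: [1.5, 0.2, -2.7]
finger_gap: 30.5
grip_force: 40.5
```

Emit:
{"method": "step_arm", "body": {"xyz": [[0.5,-0.07,0],[0,0,1],[0,0,0.5],[0,0,0]], "spin": [0,0,0,0], "jaw": [2.5,2.5,2.5,2.5]}}

```text
clock: 9.95
ee_pos: [488.1, -258.9, 162.9]
tool_rot: [-179.8, 0.0, 67.9]
force: [-0.4, 0.0, -2.3]
finger_gap: 30.2
grip_force: 40.6
```

```bash
cat >> h.py <<'E'
def go(x,y,z=None):
    s=observe();D=np.array([x,y,s['ee_pos'][2] if z is None else z])-s['ee_pos']
    print('ee',s['ee_pos'].round(1),s['tool_rot'].round(1),'tool shift cm',(D@Rm(s['tool_rot'])/10).round(2))
E
python3 - <<'E'
from h import *
go(488.0,-261.4)
g=grab("wrist");ring(g,316,272,zt=g[0]['ee_pos'][2]+12)
cv2.imwrite("pics/w6.png",g[1][:,:,::-1])
E
```

```text
ee [ 488.1 -258.9  162.9] [-179.8    0.    67.9] tool shift cm [-0.23  0.09 -0.  ]
ring [ 286  245   58   50 2110] world [ 487.7 -258.3] rad 12.4 tool [  0.5  -0.6 -12. ]
```

Emit:
{"method": "step_arm", "body": {"xyz": [[-0.23,0.09,0],[0,0,1.2],[0,0,0.9],[0,0,0.9],[0,0,0]], "spin": [0,0,0,0,0], "jaw": [2.5,2.5,2.5,2.5,2.5]}}

```text
clock: 10.42
ee_pos: [488.1, -261.5, 132.4]
tool_rot: [-179.8, -0.0, 67.9]
force: [-0.6, 0.2, -1.8]
finger_gap: 30.5
grip_force: 40.8
```

Emit:
{"method": "step_arm", "body": {"xyz": [[0,0,1],[0,0,1],[0,0,1],[0,0,0.5],[0,0,0]], "spin": [0,0,0,0,0], "jaw": [2.5,2.5,2.5,2.5,2.5]}}

```text
clock: 10.83
ee_pos: [488.6, -261.7, 98.2]
tool_rot: [-179.9, 0.0, 67.9]
force: [-0.3, 0.3, -1.8]
finger_gap: 30.7
grip_force: 40.8
```

Emit:
{"method": "step_arm", "body": {"xyz": [[0,0,0.6],[0,0,0.6],[0,0,0.4],[0,0,0]], "spin": [0,0,0,0], "jaw": [2.5,2.5,2.5,2.5]}}

```text
clock: 11.17
ee_pos: [489.1, -261.9, 83.0]
tool_rot: [-179.9, 0.0, 67.9]
force: [0.2, 0.3, -1.7]
finger_gap: 30.5
grip_force: 40.7
```

Emit:
{"method": "step_arm", "body": {"xyz": [[0,0,0.3],[0,0,0.2],[0,0,0]], "spin": [0,0,0], "jaw": [2.5,2.5,2.5]}}

```text
clock: 11.42
ee_pos: [489.4, -262.1, 78.5]
tool_rot: [-180.0, 0.0, 67.9]
force: [0.1, 0.3, -1.5]
finger_gap: 30.2
grip_force: 40.7
```

```bash
python3 - <<'E'
from h import *
s,im,d,c=g=grab("wrist");print(s['ee_pos'],s['force'])
cv2.imwrite("pics/w6.png",im[120:380,180:460,::-1])
E
```

```text
[ 489.41571696 -262.06800272   78.53799886] [ 0.09427632  0.33934281 -1.50004743]
```

View pics/w6.png

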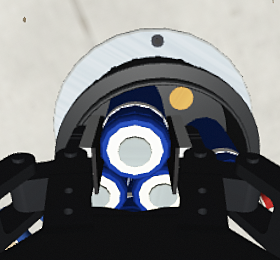

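The cell is in place at (135,148) in the crop, with the free spot's contact at (181,98). I'll go a little lower and release it.

Emit:
{"method": "step_arm", "body": {"xyz": [[0,0,0.3],[0,0,0],[0,0,0],[0,0,0]], "spin": [0,0,0,0], "jaw": [2.5,2.5,3.8,3.8]}}

```text
clock: 11.8
ee_pos: [489.8, -262.3, 76.0]
tool_rot: [180.0, 0.0, 67.9]
force: [0.6, -0.9, 0.6]
finger_gap: 37.7
grip_force: 0.0
```

Emit:
{"method": "step_arm", "body": {"xyz": [[0,0,-1],[0,0,-3],[0,0,-4],[0,0,-4],[0,0,0]], "spin": [0,0,0,0,0], "jaw": [3.8,4.8,4.8,4.8,4.8]}}

```text
clock: 12.22
ee_pos: [493.2, -265.1, 203.8]
tool_rot: [179.3, 0.0, 67.8]
force: [1.4, -0.7, 0.2]
finger_gap: 48.1
grip_force: 0.0
```

```bash
python3 - <<'E'
from h import *
s,im,d,c=g=grab("wrist");print(s['ee_pos'],s['force'])
P=cloud(im,d,c,s,True);T=lambda p:p
# highest flat points near spot A
p=P.reshape(-1,3)
for nm,xy in(("A",(486.9,-260.5)),("c1",(491.2,-292.9)),("c2",(460.2,-281.1))):
    k=p[np.hypot(*(p[:,:2]-xy).T)<6];k=k[(k[:,2]>40)&(k[:,2]<110)];print(nm,len(k),np.percentile(k[:,2],[10,50,90]) if len(k) else '')
ring(g,316,215,83.5,80)
go(532,228,180)
E
```

```text
[ 493.15576058 -265.10523269  203.79322468] [ 1.38059615 -0.72829602  0.16644846]
A 157 [84.00673822 85.91499898 86.96514108]
c1 141 [85.35386697 86.12431939 86.82356943]
c2 142 [85.28978039 86.15403059 86.98668364]
ring [310 214  28  26 576] world [ 491.1 -293.7] rad 12.3 tool [-27.2   7.4 120.4]
ee [ 492.1 -263.9  200.8] [179.5  -0.   67.9] tool shift cm [ 47.07 -14.85   1.96]
```

Emit:
{"method": "step_arm", "body": {"xyz": [[3.65,-1.15,0],[3.65,-1.15,0],[3.65,-1.15,0],[3.65,-1.15,0],[3.65,-1.15,0]], "spin": [0,0,0,0,0], "jaw": [4.8,4.8,4.8,4.8,4.8]}}

```text
clock: 12.68
ee_pos: [504.3, -69.7, 195.8]
tool_rot: [-180.0, -0.0, 67.9]
force: [0.3, 0.8, 0.4]
finger_gap: 47.8
grip_force: 0.0
```

Emit:
{"method": "step_arm", "body": {"xyz": [[3.65,-1.15,0],[3.65,-1.15,0],[3.65,-1.15,0],[3.65,-1.15,0],[3.65,-1.15,0]], "spin": [0,0,0,0,0], "jaw": [4.8,4.8,4.8,4.8,4.8]}}

```text
clock: 13.1
ee_pos: [519.7, 121.2, 195.9]
tool_rot: [-180.0, 0.0, 67.9]
force: [0.6, 0.6, 0.5]
finger_gap: 48.0
grip_force: 0.0
```

Emit:
{"method": "step_arm", "body": {"xyz": [[3.6,-1.15,0],[3.6,-1.15,0],[3.4,-1.05,0],[0,0,0],[0,0,0]], "spin": [0,0,0,-4,-3.8], "jaw": [4.8,4.8,4.8,4.8,4.8]}}

```text
clock: 13.52
ee_pos: [528.2, 233.3, 195.3]
tool_rot: [-180.0, 0.0, 76.2]
force: [0.4, -1.1, 0.1]
finger_gap: 47.7
grip_force: 0.0
```

Emit:
{"method": "step_arm", "body": {"xyz": [[0,0,4],[0,0,3],[0,0,0],[0,0,0]], "spin": [0,0,0,0], "jaw": [4.8,4.8,4.8,4.8]}}

```text
clock: 13.85
ee_pos: [527.9, 229.4, 124.9]
tool_rot: [-179.8, 0.2, 75.7]
force: [1.1, 0.7, 0.2]
finger_gap: 48.0
grip_force: 0.0
```

```bash
python3 - <<'E'
from h import *
go(531.2,229.8,73)
g=grab("wrist");held(*g)
E
```

```text
ee [527.9 229.4 124.9] [-179.8    0.2   75.7] tool shift cm [0.13 0.32 5.19]
blue [296 171  49  31 839] [25.   2.4 56.4]
blue [ 294  195   54   52 1282] [13.4  2.3 36. ]
13.85 [527.9 229.4 124.9] [-179.8    0.2   75.7] [1.1 0.7 0.2] 47.95189123706713
```

Emit:
{"method": "step_arm", "body": {"xyz": [[0.2,0.25,2],[0,0,2],[0,0,1.2],[0,0,0],[0,0,0]], "spin": [0,0,0,0,0], "jaw": [4.8,4.8,4.8,4.8,2.5], "force": 40}}

```text
clock: 14.32
ee_pos: [532.5, 231.6, 74.8]
tool_rot: [180.0, -0.0, 75.7]
force: [0.3, -0.5, 0.2]
finger_gap: 37.1
grip_force: 0.0
```

Emit:
{"method": "step_arm", "body": {"xyz": [[0,0,0],[0,0,0],[0,0,0]], "spin": [0,0,0], "jaw": [2.5,2.5,2.5]}}

```text
clock: 14.57
ee_pos: [532.7, 231.7, 75.2]
tool_rot: [179.9, -0.1, 75.7]
force: [-1.4, -0.4, 7.3]
finger_gap: 30.8
grip_force: 39.9
```

Emit:
{"method": "step_arm", "body": {"xyz": [[-0.34,0,-0.73],[-0.34,0,-0.73],[-0.34,0,-0.73],[-0.34,0,-0.73],[-0.34,0,-0.73]], "spin": [0,0,0,0,0], "jaw": [2.5,2.5,2.5,2.5,2.5]}}

```text
clock: 14.98
ee_pos: [527.8, 214.3, 111.3]
tool_rot: [180.0, 0.0, 75.7]
force: [-0.7, -0.3, -1.1]
finger_gap: 30.8
grip_force: 39.7
```

```bash
python3 - <<'E'
from h import *
g=grab("wrist");held(*g);s=g[0];print((s['ee_pos'][:2]-[538.4,261.1])@[.247,.969])
E
```

```text
blue [ 282  163   65   74 3279] [26.1 -1.1 15.5]
blue [ 280  230   71   65 2406] [ 10.8  -0.6 -13.6]
14.9833 [527.8 214.3 111.3] [180.    0.   75.7] [-0.7 -0.3 -1.1] 30.77429215480338
-47.92362833993945
```

Emit:
{"method": "step_arm", "body": {"xyz": [[-2.3,0,0],[-2.3,0,0],[0,0,2.5],[0,0,2.5],[0,0,0]], "spin": [0,0,0,0,0], "jaw": [2.5,2.5,2.5,2.5,2.5]}}

```text
clock: 15.45
ee_pos: [513.6, 169.1, 57.2]
tool_rot: [-179.7, 0.2, 75.7]
force: [-1.6, 0.1, -1.7]
finger_gap: 31.0
grip_force: 40.1
```

Emit:
{"method": "step_arm", "body": {"xyz": [[0.5,0,0],[0.5,0,0],[0.5,0,0],[0.4,0,0],[0.4,0,0]], "spin": [0,0,0,0,0], "jaw": [2.5,2.5,2.5,2.5,2.5]}}

```text
clock: 15.87
ee_pos: [522.5, 190.6, 61.8]
tool_rot: [180.0, 0.2, 75.6]
force: [-1.8, -7.0, 1.8]
finger_gap: 31.0
grip_force: 40.7
```

Emit:
{"method": "step_arm", "body": {"xyz": [[0.3,0,0],[0.3,0,0],[0,0,0]], "spin": [0,0,0], "jaw": [2.5,2.5,2.5]}}

```text
clock: 16.12
ee_pos: [524.3, 197.6, 61.9]
tool_rot: [179.9, 0.1, 75.7]
force: [-0.7, -5.7, -0.5]
finger_gap: 30.5
grip_force: 40.8
```

```bash
python3 - <<'E'
from h import *
g=grab("wrist");held(*g);s=g[0];print((s['ee_pos'][:2]-[538.4,261.1])@[.247,.969])
E
```

```text
blue [285 217  59  31 943] [11.4 -0.7 15.7]
blue [ 280  237   71   73 1941] [  7.1  -0.6 -14.2]
16.1167 [524.3 197.6  61.9] [1.799e+02 1.000e-01 7.570e+01] [-0.7 -5.7 -0.5] 30.470418477869345
-64.98563597290256
```

Emit:
{"method": "step_arm", "body": {"xyz": [[0.25,0,0],[0,0,0]], "spin": [0,0], "jaw": [2.5,2.5]}}

```text
clock: 16.33
ee_pos: [525.0, 199.6, 61.9]
tool_rot: [179.9, 0.1, 75.7]
force: [-0.9, -6.2, -0.4]
finger_gap: 30.8
grip_force: 41.0
```

Emit:
{"method": "step_arm", "body": {"xyz": [[0.2,0,0],[0,0,0]], "spin": [0,0], "jaw": [2.5,2.5]}}

```text
clock: 16.5
ee_pos: [525.2, 200.7, 61.8]
tool_rot: [179.9, 0.2, 75.6]
force: [-1.9, -7.3, 2.0]
finger_gap: 30.8
grip_force: 41.2
```

```bash
python3 - <<'E'
from h import *
g=grab("wrist");held(*g)
E
```

```text
blue [287 223  57  23 709] [ 9.5 -0.6 15.1]
blue [ 280  238   71   73 1886] [  6.5  -0.6 -14.4]
16.5 [525.2 200.7  61.8] [179.9   0.2  75.6] [-1.9 -7.3  2. ] 30.815772743244267
```

Emit:
{"method": "step_arm", "body": {"xyz": [[-0.8,0,0],[-0.6,0,0],[0,0,0.4],[0,0,0.3],[0,0,0]], "spin": [0,0,0,0,0], "jaw": [2.5,2.5,2.5,2.5,2.5]}}

```text
clock: 16.97
ee_pos: [521.1, 190.0, 53.0]
tool_rot: [-180.0, -0.0, 75.7]
force: [-1.4, 0.7, -2.6]
finger_gap: 30.9
grip_force: 40.9
```

Emit:
{"method": "step_arm", "body": {"xyz": [[0,0,0],[0,0,0],[0,0,-0.6],[0,0,-0.6],[0,0,0]], "spin": [0,0,0,0,0], "jaw": [4.0,4.0,4.0,4.0,4.0]}}

```text
clock: 17.38
ee_pos: [522.3, 189.7, 66.8]
tool_rot: [179.9, -0.1, 75.7]
force: [0.3, 0.5, -0.1]
finger_gap: 40.1
grip_force: 0.0
```

```bash
python3 - <<'E'
from h import *
g=grab("wrist");held(*g);ring(g,316,260,68,80)
P=cloud(g[1],g[2],g[3],g[0],True)
E
```

```text
blue [288 200  51  32 871] [11.6 -1.7 37.2]
blue [ 281  225   64   67 1457] [ 7.8 -1.5 -0.3]
17.3833 [522.3 189.7  66.8] [ 1.799e+02 -1.000e-01  7.570e+01] [ 0.3  0.5 -0.1] 40.088894388212694
ring [ 236  199  161  133 9023] world [520.9 184.7] rad 41.7 tool [-5.3 -0.1 -1.2]
```

```bash
python3 - <<'E'
from h import *
g=grab("wrist")
for v in(264,268):ring(g,313,v,67.8,33)
E
```

```text
ring [ 287  243   52   47 1832] world [519.7 187.1] rad 12.4 tool [-3.  -1.7 -1.5]
ring [ 287  243   52   47 1832] world [519.7 187.1] rad 12.4 tool [-3.  -1.7 -1.5]
```

Emit:
{"method": "step_arm", "body": {"xyz": [[-0.3,-0.15,0],[0,0,0],[0,0,0],[0,0,0],[0,0,0]], "spin": [0,0,0,0,0], "jaw": [4.0,4.0,2.5,2.5,2.5], "force": 40}}

```text
clock: 17.9
ee_pos: [519.1, 186.7, 65.4]
tool_rot: [-180.0, 0.0, 75.7]
force: [-1.6, -0.2, 3.9]
finger_gap: 30.0
grip_force: 39.3
```

Emit:
{"method": "step_arm", "body": {"xyz": [[0,0,-2.5],[0,0,-4],[0,0,-4],[0,0,-2.5],[0,0,0]], "spin": [0,0,0,0,0], "jaw": [2.5,2.5,2.5,2.5,2.5]}}

```text
clock: 18.32
ee_pos: [522.3, 187.7, 200.4]
tool_rot: [179.6, -0.3, 75.7]
force: [1.6, -1.1, -1.0]
finger_gap: 29.9
grip_force: 40.4
```

```bash
python3 - <<'E'
from h import *
g=grab("wrist");held(*g);ring(g,313,266,g[0]['ee_pos'][2]+1.7,33)
go(465,-375)
E
```

```text
blue [290 194  53  32 838] [15.8  0.7 35.7]
blue [ 283  218   65   70 1567] [11.1 -0.1 -1.8]
18.3167 [522.3 187.7 200.4] [179.6  -0.3  75.7] [ 1.6 -1.1 -1. ] 29.85777063573097
ring [ 288  236   53   47 1922] world [521.7 188.6] rad 12.4 tool [ 0.7 -0.8 -1.7]
ee [520.7 187.5 197.6] [179.8  -0.2  75.7] tool shift cm [-55.89   8.49  -0.17]
```

Emit:
{"method": "step_arm", "body": {"xyz": [[-3.75,0.57,0],[-3.75,0.57,0],[-3.75,0.57,0],[-3.75,0.57,0],[-3.75,0.57,0]], "spin": [0,0,0,0,0], "jaw": [2.5,2.5,2.5,2.5,2.5]}}

```text
clock: 18.78
ee_pos: [498.6, -3.4, 193.6]
tool_rot: [-179.8, 0.1, 75.7]
force: [1.4, -0.0, -1.0]
finger_gap: 30.1
grip_force: 40.4
```

Emit:
{"method": "step_arm", "body": {"xyz": [[-3.75,0.57,0],[-3.75,0.57,0],[-3.75,0.57,0],[-3.75,0.57,0],[-3.75,0.57,0]], "spin": [0,0,0,0,0], "jaw": [2.5,2.5,2.5,2.5,2.5]}}

```text
clock: 19.2
ee_pos: [480.1, -191.8, 193.5]
tool_rot: [-179.8, 0.0, 75.7]
force: [0.5, -0.4, -2.1]
finger_gap: 30.1
grip_force: 40.4
```

Emit:
{"method": "step_arm", "body": {"xyz": [[-3.75,0.57,0],[-3.75,0.57,0],[-3.75,0.57,0],[-3.75,0.57,0],[-3.4,0.5,0]], "spin": [0,0,0,0,0], "jaw": [2.5,2.5,2.5,2.5,2.5]}}

```text
clock: 19.62
ee_pos: [461.6, -377.4, 193.1]
tool_rot: [-179.8, -0.0, 75.7]
force: [-0.1, -0.5, -2.0]
finger_gap: 30.0
grip_force: 40.4
```

Emit:
{"method": "step_arm", "body": {"xyz": [[0,0,0],[0,0,0]], "spin": [0,0], "jaw": [2.5,2.5]}}

```text
clock: 19.78
ee_pos: [461.0, -377.6, 193.3]
tool_rot: [-179.8, 0.0, 75.4]
force: [0.7, 1.0, -1.7]
finger_gap: 30.0
grip_force: 40.4
```

```bash
python3 - <<'E'
from h import *
s,im,d,c=g=grab("wrist");print(s['clock'],s['ee_pos'],s['tool_rot'])
P=cloud(im,d,c,s,True);h=cv2.cvtColor(im,cv2.COLOR_RGB2HSV)
w=cv2.inRange(h,(0,0,150),(180,60,255));w[(P[:,:,2]<75)|(P[:,:,2]>95)]=0
q,l,st,ce=cv2.connectedComponentsWithStats(w)
C=np.array([ring(g,int(ce[i][0]),int(ce[i][1]),83.5,24) for i in range(1,q) if st[i,4]>300])
r=C-[491.3,-293.3];print(np.hypot(*r.T).round(1),np.degrees(np.arctan2(r[:,1],r[:,0])).round(1))
m=cv2.inRange(h,(15,90,120),(28,255,255));q,l,st,ce=cv2.connectedComponentsWithStats(m)
for i in range(1,q):
    if st[i,4]>60: print('gold',st[i],ray(s,c,*ce[i],16).round(1))
p=P.reshape(-1,3);p=p[np.hypot(*(p[:,:2]-[491.3,-293.3]).T)<75];k=(p[:,2]>53)&(p[:,2]<59);print('ledge',cv2.minEnclosingCircle(p[k][:,:2].astype(np.float32)))
ring(g,313,268,s['ee_pos'][2]+1.7,33)
E
```

```text
19.7833 [ 460.95741846 -377.6245507   193.26637531] [-1.79816073e+02  2.52496685e-02  7.54454301e+01]
ring [299  35  32  29 731] world [ 489.9 -261.3] rad 12.3 tool [119.9  -0.9 109.7]
ring [268  67  32  31 748] world [ 460.  -281.1] rad 12.3 tool [ 93.2 -24.8 109.8]
ring [312  73  31  30 757] world [ 491.5 -293.3] rad 12.2 tool [ 89.3   8.7 109.7]
ring [353  79  32  31 742] world [ 521.6 -305.8] rad 12.3 tool [ 84.8  41.  109.6]
ring [285 104  32  32 774] world [ 465.2 -313. ] rad 12.3 tool [ 63.7 -11.8 109.8]
ring [327 112  31  31 771] world [ 495.  -326.4] rad 12.3 tool [ 58.2  20.4 109.7]
[32.  33.6  0.2 32.7 32.7 33.3] [  92.6  158.7  -15.5  -22.4 -143.   -83.6]
gold [543   0  33  17 331] [ 819.4 -225.6   16. ]
gold [337  61  17  17 201] [ 517.7 -273.3   16. ]
ledge ((491.34014892578125, -293.53619384765625), 61.43143844604492)
ring [ 288  236   53   47 1901] world [ 460.5 -376.5] rad 12.4 tool [ 0.9 -0.8 -1.7]
```

Emit:
{"method": "step_arm", "body": {"xyz": [[3.8,1.03,0],[3.8,1.03,0],[3.8,1.03,0],[0,0,2],[0,0,1]], "spin": [0,0,0,0,0], "jaw": [2.5,2.5,2.5,2.5,2.5]}}

```text
clock: 20.25
ee_pos: [523.0, -266.5, 162.9]
tool_rot: [-179.9, -0.2, 76.2]
force: [-0.4, -0.4, -2.0]
finger_gap: 29.7
grip_force: 40.3
```

Emit:
{"method": "step_arm", "body": {"xyz": [[0,0,0],[0,0,0]], "spin": [0,0], "jaw": [2.5,2.5]}}

```text
clock: 20.42
ee_pos: [520.1, -272.8, 164.5]
tool_rot: [-179.9, 0.0, 75.7]
force: [-0.3, -1.0, -0.4]
finger_gap: 30.3
grip_force: 40.3
```

```bash
python3 - <<'E'
from h import *
go(519.55,-274.7)
g=grab("wrist");ring(g,313,268,g[0]['ee_pos'][2]+1.7,33)
E
```

```text
ee [ 520.1 -272.8  164.5] [-179.9    0.    75.7] tool shift cm [-0.2 -0.   0. ]
ring [ 288  236   53   47 1879] world [ 519.6 -271.7] rad 12.4 tool [ 0.9 -0.8 -1.7]
```

Emit:
{"method": "step_arm", "body": {"xyz": [[-0.2,0,0.4],[0,0,0.4],[0,0,0],[0,0,0]], "spin": [0,0,0,0], "jaw": [2.5,2.5,2.5,2.5]}}

```text
clock: 20.8
ee_pos: [520.5, -275.3, 157.2]
tool_rot: [-180.0, -0.0, 75.7]
force: [0.6, 0.7, -1.2]
finger_gap: 29.9
grip_force: 40.3
```

```bash
python3 - <<'E'
from h import *
go(519.55,-274.7)
E
```

```text
ee [ 520.5 -275.3  157.2] [-180.    -0.    75.7] tool shift cm [ 0.03 -0.11  0.  ]
```

Emit:
{"method": "step_arm", "body": {"xyz": [[0.03,-0.11,0],[0,0,0.5],[0,0,0.4],[0,0,0]], "spin": [0,0,0,0], "jaw": [2.5,2.5,2.5,2.5]}}

```text
clock: 21.13
ee_pos: [519.3, -273.9, 147.3]
tool_rot: [-179.9, -0.0, 75.7]
force: [-0.6, 0.1, -2.1]
finger_gap: 30.3
grip_force: 40.3
```

Emit:
{"method": "step_arm", "body": {"xyz": [[0,0,0.4],[0,0,0.4],[0,0,0]], "spin": [0,0,0], "jaw": [2.5,2.5,2.5]}}

```text
clock: 21.38
ee_pos: [519.4, -274.0, 139.4]
tool_rot: [-179.9, -0.0, 75.7]
force: [0.1, -0.6, -2.0]
finger_gap: 30.0
grip_force: 40.3
```

```bash
python3 - <<'E'
from h import *
go(519.55,-274.7)
g=grab("wrist");held(*g)
E
```

```text
ee [ 519.4 -274.   139.4] [-179.9   -0.    75.7] tool shift cm [-0.06  0.03 -0.  ]
blue [244 186  50  50 798] [ 10.1 -27.5  56.3]
blue [295 194  47  30 719] [16.   1.9 35.8]
blue [ 281  219   67   94 1816] [ 6.8 -0.6 -1.5]
21.3833 [ 519.4 -274.   139.4] [-179.9   -0.    75.7] [ 0.1 -0.6 -2. ] 30.02033209923644
```

Emit:
{"method": "step_arm", "body": {"xyz": [[-0.06,0.02,0.4],[0,0,0.5],[0,0,0.5],[0,0,0.5],[0,0,0]], "spin": [0,0,0,0,0], "jaw": [2.5,2.5,2.5,2.5,2.5]}}

```text
clock: 21.85
ee_pos: [519.1, -274.8, 120.2]
tool_rot: [-179.9, -0.0, 75.7]
force: [-0.5, -0.3, -1.7]
finger_gap: 29.6
grip_force: 40.7
```

Emit:
{"method": "step_arm", "body": {"xyz": [[0,0,0.6],[0,0,0.6],[0,0,0.6],[0,0,0.3],[0,0,0]], "spin": [0,0,0,0,0], "jaw": [2.5,2.5,2.5,2.5,2.5]}}

```text
clock: 22.27
ee_pos: [519.5, -274.7, 99.3]
tool_rot: [-179.9, -0.0, 75.7]
force: [-0.8, -1.0, -2.3]
finger_gap: 29.8
grip_force: 40.7
```

```bash
python3 - <<'E'
from h import *
go(519.55,-274.7)
g=grab("wrist");held(*g);ring(g,313,268,g[0]['ee_pos'][2]+1.7,33)
E
```

```text
ee [ 519.5 -274.7   99.3] [-179.9   -0.    75.7] tool shift cm [ 0.    0.01 -0.  ]
blue [247 190  45  22 369] [ 18.2 -22.3  48.9]
blue [290 196  52  30 526] [15.6 -1.1 32. ]
blue [ 193  201   94   73 1617] [  6.2 -42.2  16.5]
blue [ 272  219   79  113 2536] [-8.1 -3.3  3.2]
22.2667 [ 519.5 -274.7   99.3] [-179.9   -0.    75.7] [-0.8 -1.  -2.3] 29.814913993091498
ring [ 288  235   53   48 1897] world [ 519.  -273.6] rad 12.4 tool [ 0.9 -0.8 -1.7]
```

Emit:
{"method": "step_arm", "body": {"xyz": [[0,0,0],[0,0,0],[0,0,0],[0,0,-2],[0,0,-3]], "spin": [0,0,0,0,0], "jaw": [4.2,4.2,4.2,4.2,4.2]}}

```text
clock: 22.73
ee_pos: [518.5, -273.8, 148.9]
tool_rot: [-179.7, -0.0, 75.7]
force: [0.2, 0.1, 1.6]
finger_gap: 42.1
grip_force: 0.0
```

Emit:
{"method": "step_arm", "body": {"xyz": [[-2.5,0,-3.5],[-2,0,-1],[0,0,0]], "spin": [0,0,0], "jaw": [4.2,4.2,4.2]}}

```text
clock: 22.98
ee_pos: [509.0, -324.1, 198.8]
tool_rot: [179.6, 0.3, 75.4]
force: [-1.4, -0.9, 0.2]
finger_gap: 42.2
grip_force: 0.0
```

```bash
cat > cells.py <<'E'
from h import *
s,im,d,c=g=grab("wrist");print(s['clock'],s['ee_pos'],s['tool_rot'])
P=cloud(im,d,c,s,True);h=cv2.cvtColor(im,cv2.COLOR_RGB2HSV)
near=np.hypot(P[:,:,0]-491.3,P[:,:,1]-293.4*-1*-1)<60 if 0 else np.hypot(P[:,:,0]-491.3,P[:,:,1]+293.4)<55
w=cv2.inRange(h,(0,0,150),(180,60,255));w[(P[:,:,2]<76)|(P[:,:,2]>115)|~near]=0
q,l,st,ce=cv2.connectedComponentsWithStats(w)
for i in range(1,q):
    if st[i,4]>300:
        p=P[l==i];print(p[:,:2].mean(0).round(1),'z med',np.percentile(p[:,2],[20,50,80]).round(1),st[i])
E
python3 cells.py
```

```text
22.9833 [ 509.02573287 -324.07301248  198.79698717] [179.55575543   0.27741995  75.40607182]
[ 490.2 -261.3] z med [83.6 84.3 85.9] [257 114  30  31 718]
[ 519.5 -273.7] z med [83.5 84.3 86. ] [296 120  31  31 730]
[ 460.4 -281.1] z med [83.6 84.5 86. ] [229 148  30  30 666]
[ 491.5 -293.2] z med [83.6 84.4 85.9] [269 153  30  29 688]
[ 521.4 -306.1] z med [83.6 84.5 86. ] [309 159  31  30 691]
[ 465.5 -312.8] z med [83.6 84.5 85.9] [246 184  29  28 628]
[ 495.1 -325.9] z med [83.6 84.5 86. ] [285 190  29  28 642]
```

All seven cells are down, with shoulders at about 84 mm. Next is the cap.

Emit:
{"method": "step_arm", "body": {"xyz": [[4,-0.5,0],[4,-0.5,0],[4,-0.5,0],[4,-0.5,0],[4,-0.5,0]], "spin": [0,0,0,0,0], "jaw": [4.2,4.2,4.2,4.2,4.2]}}

```text
clock: 23.45
ee_pos: [533.8, -114.7, 193.6]
tool_rot: [-179.9, -0.0, 75.8]
force: [0.3, -0.1, 0.3]
finger_gap: 42.0
grip_force: 0.0
```

Emit:
{"method": "step_arm", "body": {"xyz": [[4,-0.5,0],[4,-0.5,0],[0,0,0],[0,0,0],[0,0,0]], "spin": [0,0,-7,-7,-7], "jaw": [4.2,4.2,4.2,4.2,4.2]}}

```text
clock: 23.87
ee_pos: [543.8, -35.3, 193.5]
tool_rot: [-179.9, -0.0, 97.3]
force: [1.7, -0.7, -0.2]
finger_gap: 42.0
grip_force: 0.0
```

Emit:
{"method": "step_arm", "body": {"xyz": [[0,0,0],[0,0,0],[0,0,0],[0,0,0],[0,0,0]], "spin": [-7,-7,-7,-7,0], "jaw": [4.2,4.2,4.2,4.2,4.2]}}

```text
clock: 24.28
ee_pos: [543.7, -36.9, 193.7]
tool_rot: [-180.0, -0.1, 125.0]
force: [0.1, -0.9, -0.4]
finger_gap: 42.1
grip_force: 0.0
```

```bash
cat > bar.py <<'E'
from h import *
s,im,d,c=g=grab("wrist");print(s['clock'],s['ee_pos'],s['tool_rot'],s['joint_pos'].round())
P=cloud(im,d,c,s,True);m=masks(im)['orange']
q,l,st,ce=cv2.connectedComponentsWithStats(m);i=1+np.argmax(st[1:,4])
k=(l==i)&(abs(P[:,:,2]-np.percentile(P[l==i][:,2],80))<4);v,u=np.nonzero(k);zt=np.median(P[k][:,2]);print(st[i],'z',zt)
W=np.array([ray(s,c,a,b,zt)[:2] for a,b in zip(u,v)],np.float32)
r=cv2.minAreaRect(W);print(r);k=(np.r_[r[0],zt]-s['ee_pos'])@Rm(s['tool_rot']);print('tool',k.round(1))
cv2.imwrite("pics/bar.png",im[:,:,::-1])
E
python3 bar.py
```

```text
24.2833 [543.73385072 -36.89766254 193.69799362] [-1.79986481e+02 -7.08366514e-02  1.24999147e+02] [-15.  25.  19. 108. -10.  49.  43.]
[ 303   90   27   83 1290] z 56.79340647381861
((511.91619873046875, 7.349861145019531), (15.298578262329102, 71.70634460449219), 36.299320220947266)
tool [ 54.3  -0.7 137. ]
```

Emit:
{"method": "step_arm", "body": {"xyz": [[2.8,0,0],[2.6,-0.07,0],[0,0,4],[0,0,4],[0,0,2]], "spin": [-1.3,0,0,0,0], "jaw": [4.2,4.2,4.2,4.2,4.2]}}

```text
clock: 24.75
ee_pos: [510.0, 7.0, 91.0]
tool_rot: [-179.8, -0.1, 125.9]
force: [-1.1, -0.2, 0.2]
finger_gap: 42.0
grip_force: 0.0
```

Emit:
{"method": "step_arm", "body": {"xyz": [[0,0,0],[0,0,0]], "spin": [0,0], "jaw": [4.2,4.2]}}

```text
clock: 24.92
ee_pos: [511.6, 5.9, 93.6]
tool_rot: [-179.9, -0.1, 125.9]
force: [0.1, 0.6, 1.7]
finger_gap: 41.9
grip_force: 0.0
```

```bash
python3 bar.py; python3 -c "
from h import *
go(511.9,7.35,54)"
```

```text
24.9167 [511.6382405    5.88211778  93.64605984] [-1.79874731e+02 -5.84939691e-02  1.25861967e+02] [-17.  31.  15. 115. -13.  35.  42.]
[ 298  169   42  116 2843] z 56.82600057735137
((511.2388000488281, 7.763214111328125), (15.602176666259766, 72.14067077636719), 36.83517837524414)
tool [ 1.7  0.9 36.8]
ee [512.9   5.8  94.9] [180.    0.  125.9] tool shift cm [0.19 0.01 4.09]
```

Emit:
{"method": "step_arm", "body": {"xyz": [[0.18,0.05,1.5],[0,0,1.5],[0,0,1],[0,0,0],[0,0,0]], "spin": [-0.8,0,0,0,0], "jaw": [4.2,4.2,4.2,4.2,0.8], "force": 60}}

```text
clock: 25.38
ee_pos: [512.3, 7.4, 55.0]
tool_rot: [180.0, 0.0, 126.8]
force: [0.1, 0.7, 1.1]
finger_gap: 31.3
grip_force: 0.0
```

Emit:
{"method": "step_arm", "body": {"xyz": [[0,0,0],[0,0,0],[0,0,0],[0,0,0]], "spin": [0,0,0,0], "jaw": [0.8,0.8,0.8,0.8]}}

```text
clock: 25.72
ee_pos: [512.7, 7.4, 55.6]
tool_rot: [179.9, 0.1, 126.8]
force: [-0.3, 0.3, 5.5]
finger_gap: 14.5
grip_force: 59.3
```

Emit:
{"method": "step_arm", "body": {"xyz": [[0,0,-1],[0,0,-3],[0,0,-4],[0,0,-3],[0,0,0]], "spin": [0,0,0,0,0], "jaw": [0.8,0.8,0.8,0.8,0.8]}}

```text
clock: 26.13
ee_pos: [515.7, 7.4, 170.6]
tool_rot: [179.5, 0.3, 126.8]
force: [1.6, -0.9, -1.1]
finger_gap: 14.3
grip_force: 58.9
```

```bash
python3 bar.py; python3 -c "
from h import *
go(491.3,-293.5)"
```

```text
26.1333 [515.66187139   7.37631293 170.63586026] [179.46402862   0.29740794 126.75241733] [-20.  24.  18. 113. -10.  44.  40.]
[ 290  184   51  138 3886] z 171.8877322365929
((513.7920532226562, 7.50665283203125), (15.23507308959961, 71.7800521850586), 36.15797805786133)
tool [ 1.2 -1.4 -1.3]
ee [514.2   7.6 168. ] [179.6   0.2 126.8] tool shift cm [-22.74 -19.87  -0.05]
```

View pics/bar.png

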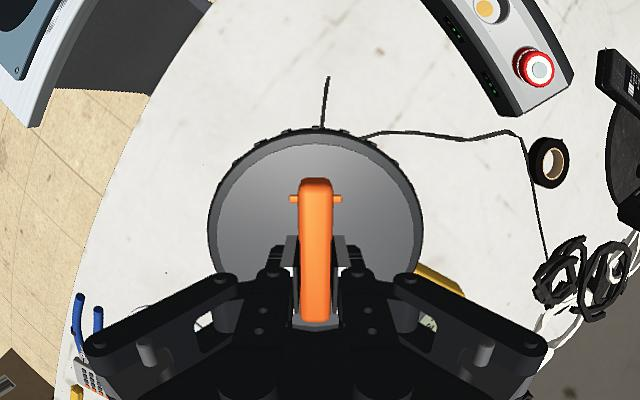

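View bar.png shows the cap held level by its bar at (316,250), with the red cell still in its bay at (538,68). I'll carry it over the cup.

Emit:
{"method": "step_arm", "body": {"xyz": [[-2.85,-2.47,0],[-2.85,-2.47,0],[-2.85,-2.47,0],[-2.85,-2.47,0],[-2.85,-2.47,0]], "spin": [0,0,0,0,0], "jaw": [0.8,0.8,0.8,0.8,0.8]}}

```text
clock: 26.6
ee_pos: [496.9, -181.9, 163.5]
tool_rot: [-179.9, -0.1, 126.8]
force: [0.3, 0.2, -1.1]
finger_gap: 14.3
grip_force: 58.9
```

Emit:
{"method": "step_arm", "body": {"xyz": [[-2.85,-2.47,0],[-2.85,-2.47,0],[-2.85,-2.47,0],[0,0,0],[0,0,0]], "spin": [0,0,0,0,0], "jaw": [0.8,0.8,0.8,0.8,0.8]}}

```text
clock: 27.02
ee_pos: [488.2, -296.0, 163.4]
tool_rot: [-179.9, -0.0, 126.5]
force: [0.4, 1.2, -2.0]
finger_gap: 14.3
grip_force: 58.9
```

```bash
python3 bar.py;  python3 -c "
from h import *
go(492.3,-293.6,113)"
```

```text
27.0167 [ 488.19449377 -296.03110953  163.37013074] [-1.79891624e+02 -3.86572317e-02  1.26496430e+02] [ 12.  30.  20. 105. -13.  48.  75.]
[ 290  184   52  138 3729] z 164.55633751877969
((486.416748046875, -295.568603515625), (15.325718879699707, 72.00881958007812), 36.34028625488281)
tool [ 1.4 -1.2 -1.2]
ee [ 489.  -293.6  163.2] [-1.799e+02 -1.000e-01  1.267e+02] tool shift cm [-0.21  0.27  5.02]
```

Emit:
{"method": "step_arm", "body": {"xyz": [[-0.27,0.3,0],[0,0,1.5],[0,0,1.3],[0,0,0.8],[0,0,0]], "spin": [0,0,0,0,0], "jaw": [0.8,0.8,0.8,0.8,0.8]}}

```text
clock: 27.48
ee_pos: [493.6, -291.5, 126.3]
tool_rot: [-179.9, -0.2, 126.9]
force: [-0.3, -0.2, -1.3]
finger_gap: 14.4
grip_force: 58.9
```

Emit:
{"method": "step_arm", "body": {"xyz": [[0,0,0]], "spin": [0], "jaw": [0.8]}}

```text
clock: 27.57
ee_pos: [494.3, -292.7, 127.9]
tool_rot: [-180.0, -0.1, 126.9]
force: [-0.6, -0.3, -0.9]
finger_gap: 14.1
grip_force: 58.9
```

```bash
python3 bar.py;  python3 -c "
from h import *
go(493,-294,111.5)"
```

```text
27.5667 [ 494.26725619 -292.7028364   127.92631776] [-1.79984986e+02 -6.53380188e-02  1.26885286e+02] [ 12.  33.  19. 106. -15.  44.  76.]
[ 290  184   51  138 3754] z 129.11232167883668
((492.4765625, -292.2511901855469), (15.327322959899902, 71.99461364746094), 36.71805191040039)
tool [ 1.4 -1.2 -1.2]
ee [ 494.6 -293.3  128.5] [180.    0.  126.9] tool shift cm [ 0.04 -0.17  1.7 ]
```

Emit:
{"method": "step_arm", "body": {"xyz": [[0.04,-0.15,0.5],[0,0,0.5],[0,0,0.4],[0,0,0.2],[0,0,0]], "spin": [0,0,0,0,0], "jaw": [0.8,0.8,0.8,0.8,0.8]}}

```text
clock: 28.03
ee_pos: [492.5, -294.3, 111.9]
tool_rot: [-180.0, -0.0, 126.8]
force: [0.7, 0.1, -1.6]
finger_gap: 14.2
grip_force: 58.9
```

Emit:
{"method": "step_arm", "body": {"xyz": [[0,0,0.1],[0,0,0]], "spin": [0,0], "jaw": [0.8,0.8]}}

```text
clock: 28.2
ee_pos: [492.7, -294.5, 111.6]
tool_rot: [180.0, 0.0, 126.8]
force: [-1.1, 0.3, 2.9]
finger_gap: 14.3
grip_force: 59.4
```

Contact force has begun to rise at the expected height, so I'll release and lift clear.

Emit:
{"method": "step_arm", "body": {"xyz": [[0,0,0],[0,0,0],[0,0,0],[0,0,-2],[0,0,-4]], "spin": [0,0,0,0,0], "jaw": [4.2,4.2,4.2,4.2,4.2]}}

```text
clock: 28.62
ee_pos: [489.9, -292.5, 167.9]
tool_rot: [-179.8, -0.4, 126.8]
force: [0.8, -0.4, 0.1]
finger_gap: 42.1
grip_force: 0.0
```

Emit:
{"method": "step_arm", "body": {"xyz": [[-2,0,-4],[-2,0,0],[0,0,0],[0,0,0]], "spin": [0,0,0,0], "jaw": [4.2,4.2,4.2,4.2]}}

```text
clock: 28.95
ee_pos: [516.0, -325.9, 208.7]
tool_rot: [180.0, 0.0, 126.8]
force: [-1.2, 0.8, -0.7]
finger_gap: 42.3
grip_force: 0.0
```

```bash
python3 bar.py; python3 - <<'E'
from h import *
s,im,d,c=grab("wrist");P=cloud(im,d,c,s,True).reshape(-1,3)
p=P[(np.hypot(P[:,0]-491.3,P[:,1]+293.4)<64)&(P[:,2]>88)&(P[:,2]<98)]
A=np.c_[p[:,:2]-[491.3,-293.4],np.ones(len(p))];k=np.linalg.lstsq(A,p[:,2],rcond=None)[0];print('plate z',k[2],'tilt deg',np.degrees(k[:2]),cv2.minEnclosingCircle(p[:,:2].astype(np.float32)))
E
```

```text
28.95 [ 516.02149131 -325.8892584   208.71488821] [1.79991659e+02 4.85122715e-02 1.26763109e+02] [ 13.  30.  21.  97. -13.  55.  75.]
[ 299  105   33   96 1695] z 112.74225579085802
((491.4876708984375, -294.65411376953125), (15.264622688293457, 71.40570068359375), 37.618377685546875)
tool [39.8 -1.  95.9]
plate z 93.75745674270674 tilt deg [ 0.06692576 -0.06866755] ((491.5877990722656, -295.1015930175781), 60.44483947753906)
```

The cap sits level and seated: bar top at 112.7 mm against 113 expected, and about 1.3 mm off the axis. Handing in.

```bash
python3 -c "
from workcell import *
print(close_job())"
```

```text
the job is handed in; nothing more can be done
None
```

The job is handed in, with no verdict returned: my last camera readings had all seven blue cells on the cup floor and the cap seated, level and about 1.3 mm off centre; the red cell stayed in its bay and I never came near the bystanders; about 29 of the 64 s were used.

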